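# Slide the whetstone out of its tube

### The arm

A 7-joint arm with a two-finger parallel gripper is mounted at the origin on a cart in front of the work surface, level with it; the furniture and walls round the work are solid. World frame = base frame: x ahead of the robot, y to its left, z up, the work surface at z = 0. Lengths are in mm, angles in rad, forces in N, time in s.
With the tool pointing down it reaches from about 400 to 850 mm from the base axis. Payload 10.4 kg.
Tool frame: the origin (TCP) lies on the centre line of the jaws, within the pads' length; the fingertips stand bot.tip_extent ahead of it and the grasp point (between the pads) lies 8 mm behind it (bot.tip_extent is the distance from the TCP to the fingertips, in mm); z points along the fingers, y is the line along which they close (so a half turn about z gives the same grasp; the last joint's range is limited). The gripper opens to 85 mm and grips with 20 to 120 N. Pads are 22 mm wide; open, the fingers measure 114 mm over their backs; the gripper's body (76 mm by 85 mm) begins 54 mm behind the grasp point. The pads swing forward as they close: fully open they stand 13 mm farther back than shut.
Start: joints at [1.257, 0.332, -0.065, 1.46, 0.022, 1.35, -0.088], TCP at [179.22, -598.774, 242.338] pointing down, gripper open.
Joint ranges: [-2.6, 2.6], [-0.5, 2.12], [-1.47, 1.34], [0.16, 2.42], [-1.27, 4.41], [0.06, 2.06], [-2.6, 2.6]. Speed limits (rad/s): [2.22, 2.22, 2.79, 2.79, 3.14, 3.14, 3.14].

### API

Orientations are given as a unit quaternion [w, x, y, z].
In Python, from bench import bot gives the robot as it stands. The module is installed in compiled form; this text tells all that it offers.
- The arm moves only by the tool jog_arm, never from a script. Its argument "targets" is a list of rows, each a list of 7 numbers: the shift along the tool's x, y, z in cm, then the turn, a rotation vector about the tool's x, y, z in degrees, then the opening, from -1 (shut) to 1 (fully open). In form: [[x, y, z, rx, ry, rz, jaw], ...]. A call has 1 to 10 rows; each row shifts and turns the commanded pose from where the row before left it, along the tool's axes as they then stand; what a row does not reach is not made up. A row lasts 1/12 s, in which the tool goes at most 41.7 mm and 7.16 degrees, less where a joint would pass 70% of its speed; a pose out of reach is approached as far as the arm can. A call with a gripper value outside its range is refused whole. The fingers move at their own pace and stop on an object; the grip force is fixed at half the most. Time passes only in rows, so rows that do not move let the fingers close. It gives the time, the measured TCP pose, the force and the opening at its end, in the units of the state.
- bot.get_obs(): the state, without advancing time (a new reading comes with each control period).
- bot.grab_frame(name): name is "side" or "top" or "wrist"; returns a dict with "pixels" (400x640x3 uint8, red, green, blue), "K" (3x3 intrinsics, pixels), "R" (3x3) and "t" (3): a world point X has camera coordinates R X + t. Camera axes: x right, y down, z forward; pixel columns grow to the right and rows downward; lengths in mm; the calibration is good to about 2 mm. A picture is of the moment at which its call begins. There is no depth.
- bot.hand_in(): hands the job in, once; it reports no verdict.
The state is a dict: "time_s": time; "qpos": joint angles; "joint_vel": joint speeds; "tau": joint torques, N m; "eef_pos": TCP position; "orientation": TCP orientation; "contact_force": force on the tool from outside, world axes, zero at the start; "wrist_torque": the same for the moment, N m; "opening": finger opening in mm.
Only numpy, scipy, OpenCV 4.12 (cv2) and the standard library are available. Lean on these libraries where they do the work, as an engineer would, in place of code of your own. Each camera call takes 0.05 s, during which the arm holds its last target. There are 200 camera calls.

### The job

The whetstone is down inside its square wooden tube, out of the fingers' reach. Pick up the tube and tilt its mouth down close over the worktop until the stone slides part of the way out, lay the tube back down flat on the bare worktop and let go of it, then take the stone by the end that sticks out, draw it out and lay it flat on the middle of the wooden trivet. Leave the tube lying flat and the trivet and the other things where they are.

Things in the scene. Friction and masses are not known exactly. Their poses are not given: they have to be found in the camera images.
- tube: square light-wood tube, 160 long, 36 x 36 outside, walls 4, 0.32 kg, lying on the worktop, its mouth somewhere to the right (-y). Bore 28 x 28, 148 deep; the other end is closed by a dark wooden cap 12 thick with a brass line; a thin brass rim goes round the mouth. Origin: centre of its underside as it lies; x along the tube towards the mouth, z up
- tube_mouth (a point): centre of the open mouth: 80 along x from the tube's origin, 18 above its underside; axes as the tube's. The bore is slippery: the stone slides once the mouth points 20 degrees below level, 30 to 40 is sure. With the mouth's lower edge 10 to 20 above the worktop the stone's end lands there and 30 to 50 stick out; past half its length it tips out and may come out altogether
- stone: grey square-section whetstone, 116 long, 22 x 22, 0.13 kg, lying loose in the tube, its near end 20 to 31 inside the mouth at the start. Origin: centre of its underside; x along its length towards the tube's mouth, z up
- stone_mid (a point): centre of the whetstone: 11 above its origin
- stone_end (a point): centre of the stone's end face nearest the mouth: 58 from stone_mid along the stone's x
- trivet: square wooden trivet with diagonal slots, 156 x 156, 12 thick, 0.6 kg, flat on the worktop between the tube and the hob. Origin: centre of its underside; z up. Left of it the worktop (x 0.35 to 0.50 m, y 0.10 to 0.33 m) is bare but for the tube; a wall cabinet hangs 0.46 m over the worktop beyond x = 0.55 m
- tin: bystander: a food tin, 57 across, 72 tall; to be left alone. Origin: centre of its underside
- spice_bottle: bystander: a glass spice bottle with a black cap, 52 across, 100 tall; to be left alone. Origin: centre of its underside
- flat_tin: bystander: a squat food tin, 75 across, 58 tall; to be left alone. Origin: centre of its underside
- shaker: bystander: a small glass shaker, 44 across, 90 tall, in front of the hob; to be left alone. Origin: centre of its underside
- lighter: bystander: a stove lighter with a red handle, 210 long, lying in front of the hob; to be left alone. Origin: centre of its underside
- candle: bystander: a tea light, 38 across, 15 tall, beyond the tube; to be left alone. Origin: centre of its underside

How it is judged:
By the outcome, as a careful person would: the job done as asked, in the order asked, and still so for the second after the job is handed in, with the robot touching nothing.
It also fails if it takes over 61 s, if anything falls off the work surface, if the arm or the gripper's body presses on something with over 40 N, if the wrist force passes 120 N, or if a joint passes its speed limit or range.

## Working session

There is one attempt and no reset: what is moved stays moved. The work goes in short steps, Python scripts to look and compute and a tool call to move; the robot and the scene stay as the last step left them, time stands still between calls to the robot, and variables do not carry over. Pictures are saved under pics/ and viewed, on a budget of 10 in all, crops included, one or two more only if the job needs it, and the job is handed in when it is done.

Besides the shell and the picture viewer there is one more tool, called after ">>>" in YAML: its name, and indented under it one key for each argument. jog_arm: Moves the arm, as the interface text tells. Its arguments: {"type":"object","properties":{"targets":{"type":"array","items":{"type":"array","items":{"type":"number"}}}},"required":["targets"]}

```bash
mkdir -p pics; cat > h.py <<'E'
import numpy as np, cv2
from bench import bot
from scipy.spatial.transform import Rotation as Rn
def snap(n,f,crop=None,s=1):
    g=bot.grab_frame(n); im=g["pixels"][:,:,::-1]
    if crop: im=im[crop[1]:crop[3],crop[0]:crop[2]]
    cv2.imwrite(f"pics/{f}.png",cv2.resize(im,None,fx=s,fy=s,interpolation=cv2.INTER_CUBIC)); return g
def ray(g,u,v,z):
    R=np.array(g["R"]);t=np.array(g["t"]); c=-R.T@t
    d=R.T@np.linalg.solve(g["K"],[u,v,1]); return c+d*(z-c[2])/d[2]
def proj(g,X):
    p=g["K"]@(np.array(g["R"])@np.array(X)+g["t"]); return p[:2]/p[2]
def pose():
    o=bot.get_obs(); q=o["orientation"]; return np.array(o["eef_pos"]),Rn.from_quat([q[1],q[2],q[3],q[0]]).as_matrix(),o
E
python3 - <<'E'
from h import *
g=snap("top","top0",s=1.25); g2=snap("side","side0",s=1.25)
p,R,o=pose(); print(p,R.round(3),bot.tip_extent,o["opening"],o["time_s"])
for g in(g,g2): print(np.array(g["K"]).round(1),np.array(g["R"]).round(3),(-np.array(g["R"]).T@g["t"]).round(0))
E
```

```text
[ 179.10706064 -598.45609703  241.60670491] [[ 0.958  0.287 -0.   ]
 [ 0.287 -0.958  0.001]
 [-0.    -0.001 -1.   ]] 11.0 85.8615643570755 0.1
[[470.6   0.  317. ]
 [  0.  470.6 197.4]
 [  0.    0.    1. ]] [[ 0.018 -1.    -0.022]
 [-0.994 -0.015 -0.111]
 [ 0.111  0.024 -0.994]] [ 409.  -75. 1339.]
[[381.1   0.  316.4]
 [  0.  381.1 200.9]
 [  0.    0.    1. ]] [[ 0.99  -0.144  0.009]
 [-0.082 -0.609 -0.789]
 [ 0.119  0.78  -0.614]] [ 408. -845.  660.]
```

View pics/top0.png

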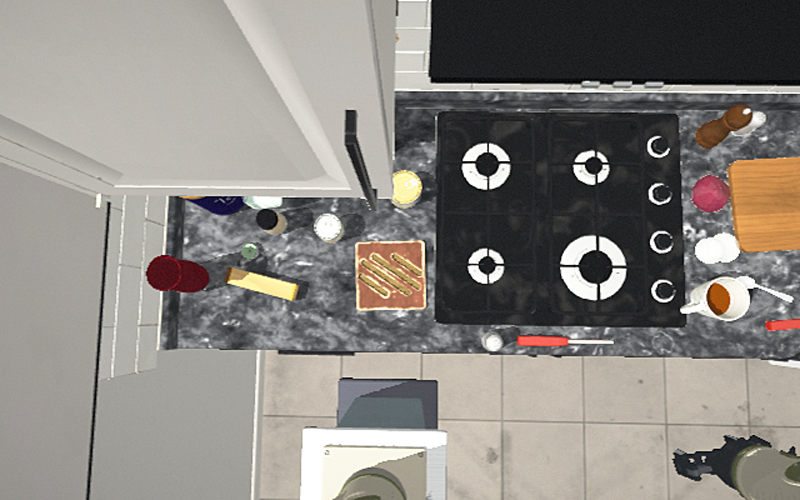

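View pics/side0.png

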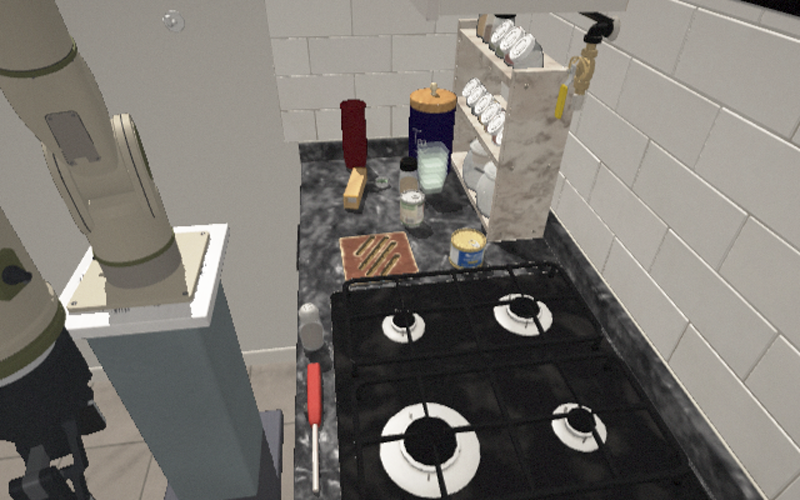

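The top picture shows the tube at about (228–298, 268–300), with its cap at left and its mouth at right. The trivet is centred near (391, 276). Next is an enlarged crop.

```bash
python3 - <<'E'
from h import *
g=snap("top","top1",(170,180,350,260),4.4)
for u,v,z in [(391/1.25,276/1.25,12),(249/1.25,250/1.25,15),(180/1.25,275/1.25,0),(328/1.25,228/1.25,72)]: print(ray(g,u,v,z).round(0))
E
```

```text
[490. -32.  12.]
[544. 292.  15.]
[485. 453.   0.]
[589. 105.  72.]
```

View pics/top1.png

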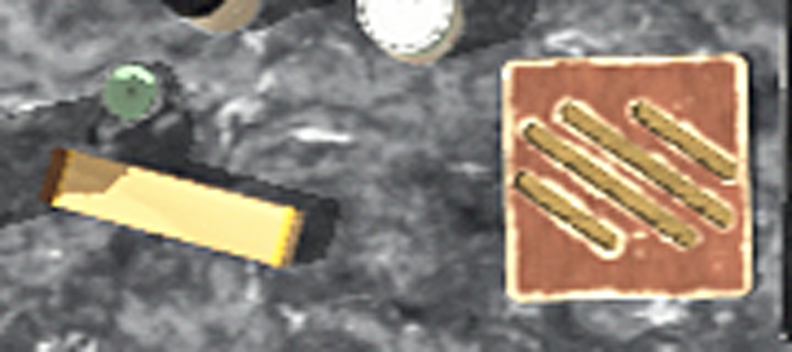

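The crop shows the tube's cap at crop (40–67, 150–206) and its mouth at (278–302, 210–268). The trivet corners are about (504, 60), (745, 55), (752, 297) and (510, 300). I'll fit a box outline to the colour mask to get the pose.

```bash
cat >> h.py <<'E'
def boxhull(g,P,L=160,W=36,z0=0,z1=36):
    x,y,a=P; c,s=np.cos(a),np.sin(a)
    pts=[proj(g,[x+c*l-s*w,y+s*l+c*w,z]) for l in(-L/2,L/2) for w in(-W/2,W/2) for z in(z0,z1)]
    return cv2.convexHull(np.float32(pts))
def fit(g,mask,P0,**k):
    from scipy.optimize import minimize
    S=8; u0,v0=[int(a.min())-12 for a in np.nonzero(mask)[::-1]]; u1,v1=[int(a.max())+12 for a in np.nonzero(mask)[::-1]]
    M=cv2.resize(mask[v0:v1,u0:u1].astype(np.float32),None,fx=S,fy=S,interpolation=cv2.INTER_LINEAR)
    def cost(P):
        h=boxhull(g,P,**k); h=(h-[u0,v0]+.5)*S; r=np.zeros(M.shape,np.float32); cv2.fillPoly(r,[np.int32(np.round(h))],1.0); return float(abs(r-M).sum())/S/S
    return minimize(cost,P0,method="Nelder-Mead",options=dict(initial_simplex=[P0,*(np.array(P0)+np.diag([6,6,.08]))]))
E
python3 - <<'E'
from h import *
g=bot.grab_frame("top"); im=g["pixels"].astype(int)
m=np.zeros(im.shape[:2],bool); m[208:246,174:245]=True
m&=(im[:,:,0]-im[:,:,2]>20)
n,l,st,_=cv2.connectedComponentsWithStats(m.astype(np.uint8)); m=l==1+np.argmax(st[1:,4])
c=ray(g,m.nonzero()[1].mean(),m.nonzero()[0].mean(),18); print(m.sum(),c)
r=fit(g,m,[c[0],c[1],-1.8]); print(r.x,r.fun,np.degrees(r.x[2]))
for u,v in[(504,60),(745,55),(752,297),(510,300)]: print(ray(g,170+u/4.4,180+v/4.4,12).round(1))
m2=np.zeros(m.shape,bool); m2[185:255,275:345]=True; m2&=(im[:,:,0]-im[:,:,2]>25)
m2=cv2.morphologyEx(m2.astype(np.uint8),cv2.MORPH_CLOSE,np.ones((9,9)))>0
r=fit(g,m2,[490,-32,0.],L=156,W=156,z1=12); print(r.x,r.fun,m2.sum())
E
```

```text
827 [468.61640248 260.18053299  18.        ]
[468.97288024 260.05401224  -1.8154731 ] 65.2088623046875 -104.01894620413415
[566.1  49.5  12. ]
[ 571.7 -106.1   12. ]
[ 416.5 -112.5   12. ]
[411.9  41.8  12. ]
[ 4.93515627e+02 -2.94484088e+01  4.54359111e-02] 105.6298828125 3092
```

>>> jog_arm:
  targets:
    - [3.2,-2.1,0.3,0,0,0,1]
    - [3.2,-2.1,0.3,0,0,0,1]
    - [3.2,-2.1,0.3,0,0,0,1]
    - [3.2,-2.1,0.3,0,0,0,1]
    - [3.2,-2.1,0.3,0,0,0,1]
    - [3.2,-2.1,0.3,0,0,0,1]
    - [3.2,-2.1,0.3,0,0,0,1]
    - [3.2,-2.1,0.3,0,0,0,1]
    - [3.2,-2.1,0.3,0,0,0,1]
    - [3.2,-2.1,0.3,0,0,0,1]

```text
time_s: 1.03
eef_pos: [426.4, -304.2, 212.3]
orientation: [0.0, 0.989, 0.145, 0.0]
contact_force: [0.3, -0.1, 0.7]
opening: 85.6
```

>>> jog_arm:
  targets:
    - [1.4,-3.8,0.2,0,0,0,1]
    - [1.4,-3.8,0.2,0,0,0,1]
    - [1.4,-3.8,0.2,0,0,0,1]
    - [1.4,-3.8,0.2,0,0,0,1]
    - [1.4,-3.8,0.2,0,0,0,1]
    - [1.4,-3.8,0.2,0,0,0,1]
    - [1.4,-3.8,0.2,0,0,0,1]
    - [1.4,-3.8,0.2,0,0,0,1]
    - [1.4,-3.8,0.2,0,0,0,1]
    - [1.4,-3.8,0.2,0,0,0,1]

```text
time_s: 1.87
eef_pos: [450.4, 100.2, 192.5]
orientation: [0.0, 0.989, 0.145, 0.0]
contact_force: [0.9, -0.2, -0.4]
opening: 85.4
```

>>> jog_arm:
  targets:
    - [1.6,-3.7,0.3,0,0,0,0.5]
    - [1.6,-3.7,0.3,0,0,0,0.5]
    - [1.6,-3.7,0.3,0,0,0,0.5]
    - [0,0,0,0,0,-6.6,0.5]
    - [0,0,0,0,0,-6.6,0.5]
    - [0,0,0,0,0,-6.6,0.5]
    - [0,0,0,0,0,-6.6,0.5]
    - [0,0,0,0,0,-6.6,0.5]
    - [0,0,0,0,0,-6.6,0.5]
    - [0,0,0,0,0,-6.6,0.5]

```text
time_s: 2.7
eef_pos: [464.9, 218.4, 183.2]
orientation: [0.0, 0.852, 0.524, -0.0]
contact_force: [0.2, -0.9, -0.0]
opening: 64.1
```

>>> jog_arm:
  targets:
    - [0,0,0,0,0,-6.6,0.5]
    - [0,0,0,0,0,-6.6,0.5]
    - [0,0,0,0,0,0,0.5]

```text
time_s: 2.95
eef_pos: [464.8, 218.3, 183.1]
orientation: [-0.0, 0.786, 0.618, -0.0]
contact_force: [-0.5, -0.2, 0.5]
opening: 64.2
```

```bash
python3 - <<'E'
from h import *
p,R,o=pose(); print(p.round(1),R.round(3),o["opening"],np.degrees(np.arctan2(R[1,1],R[0,1])),o["qpos"])
print("to tube, tool axes",R.T@(np.array([469,260,16])-p))
g=snap("wrist","wr0"); P=[469,260,-1.8155]
im=cv2.imread("pics/wr0.png"); cv2.polylines(im,[np.int32(boxhull(g,P).round())],True,(255,0,255),1); 
cv2.imwrite("pics/wr0.png",im); print(-np.array(g["R"]).T@g["t"])
E
```

```text
[464.8 218.3 183.1] [[ 0.236  0.972 -0.   ]
 [ 0.972 -0.236 -0.   ]
 [-0.    -0.    -1.   ]] 64.19727527426468 -13.63297508924684 [ 0.340631    0.2582997  -0.97656999  1.79060075  0.22785105  1.21310947
 -0.93920026]
to tube, tool axes [ 41.53741142  -5.75154444 167.1294829 ]
[479.23315493 280.96650174 313.74423117]
```

View pics/wr0.png

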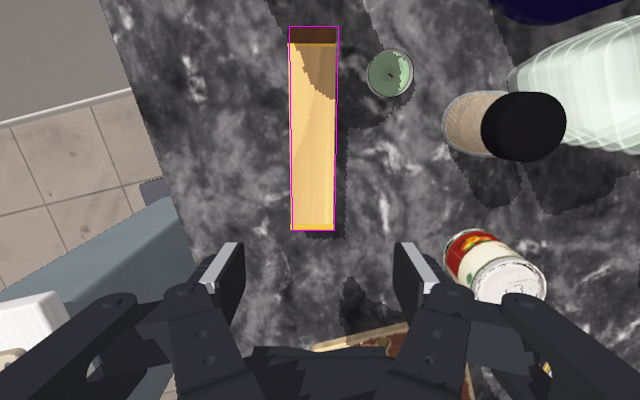

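The wrist picture shows the fitted tube outline (290–338, 27–230) lying on the tube to within 1–2 px, so I can go down and grip.

>>> jog_arm:
  targets:
    - [2.1,-0.3,1.0,0,0,0.4,0.5]
    - [2.0,-0.3,2.0,0,0,0,0.5]
    - [0,0,3.0,0,0,0,0.5]
    - [0,0,3.0,0,0,0,0.5]
    - [0,0,3.0,0,0,0,0.5]
    - [0,0,2.5,0,0,0,0.5]
    - [0,0,1.5,0,0,0,0.5]
    - [0,0,0.7,0,0,0,0.5]
    - [0,0,0,0,0,0,0.5]

```text
time_s: 3.75
eef_pos: [468.6, 259.4, 15.4]
orientation: [-0.0, 0.79, 0.613, -0.001]
contact_force: [-0.3, 0.4, 1.1]
opening: 64.1
```

>>> jog_arm:
  targets:
    - [0,0,0,0,0,0,-1]
    - [0,0,0,0,0,0,-1]
    - [0,0,0,0,0,0,-1]
    - [0,0,0,0,0,0,-1]
    - [0,0,0,0,0,0,-1]
    - [0,0,0,0,0,0,-1]

```text
time_s: 4.25
eef_pos: [470.1, 260.3, 18.0]
orientation: [0.0, 0.79, 0.613, 0.001]
contact_force: [-0.6, -0.6, 7.5]
opening: 35.0
```

>>> jog_arm:
  targets:
    - [0,0,-0.7,0,0,0,-1]
    - [0,0,-1.2,0,0,0,-1]
    - [0,0,-1.5,0,0,0,-1]
    - [0,0,-1.0,0,0,0,-1]
    - [0,0,-0.3,0,4,0,-1]
    - [0,0,0,0,5,0,-1]
    - [0,0,0,0,5,0,-1]
    - [0,0,0,0,3,0,-1]
    - [0,0,0,0,0,0,-1]

```text
time_s: 5.0
eef_pos: [469.3, 256.7, 63.1]
orientation: [-0.09, 0.782, 0.605, 0.117]
contact_force: [0.9, -0.9, -5.0]
opening: 35.1
```

```bash
python3 - <<'E'
from h import *
p,R,o=pose(); print(p.round(1),R.round(3),o["opening"],o["contact_force"])
m=p+R@[-80,0,18]; print("mouth lower edge",m)
g=snap("side","s1",(200,80,400,240),4)
E
```

```text
[469.3 256.7  63.1] [[ 0.24   0.968  0.074]
 [ 0.926 -0.251  0.283]
 [ 0.292  0.    -0.956]] 35.11558279701112 [ 0.89879936 -0.8621416  -4.96602807]
mouth lower edge [451.4365411  187.73064723  22.55925061]
```

View pics/s1.png

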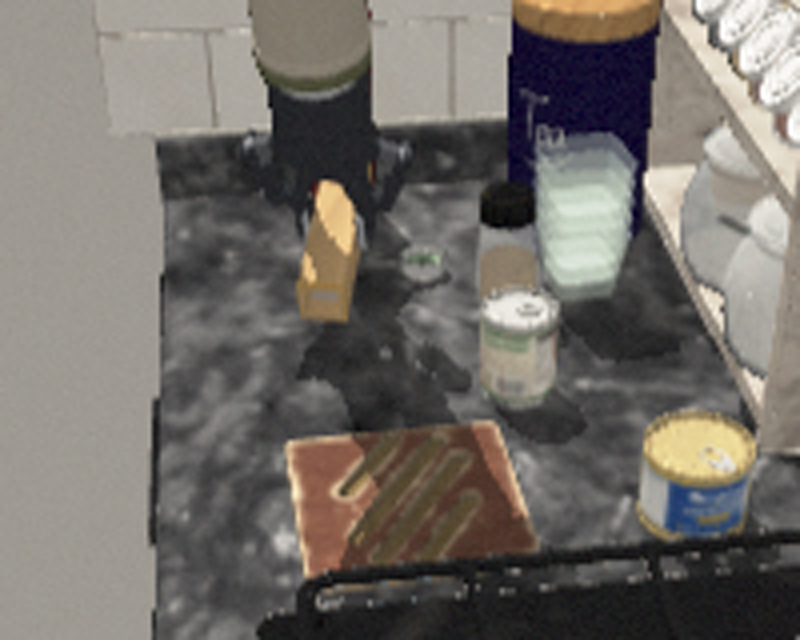

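The picture shows the tube gripped with its mouth tilted down at about (325, 305). The stone's grey end is still inside at (323, 296). I'll go on to 34°.

>>> jog_arm:
  targets:
    - [0.15,0,-0.4,0,5.7,0,-1]
    - [0.2,0,-0.4,0,5.7,0,-1]
    - [0.25,0,-0.4,0,5.6,0,-1]
    - [0,0,0,0,0,0,-1]
    - [0,0,0,0,0,0,-1]
    - [0,0,0,0,0,0,-1]
    - [0,0,0,0,0,0,-1]
    - [0,0,0,0,0,0,-1]
    - [0,0,0,0,0,0,-1]

```text
time_s: 5.8
eef_pos: [469.1, 261.8, 77.1]
orientation: [-0.179, 0.754, 0.588, 0.231]
contact_force: [0.0, 0.1, -4.0]
opening: 35.1
```

```bash
python3 - <<'E'
from h import *
p,R,o=pose(); print(p.round(1),R.round(3),o["opening"],o["contact_force"])
m=p+R@[-80,0,18]; print("mouth lower edge",m)
g=snap("side","s2",(250,110,330,175),8)
im=cv2.imread("pics/s2.png")
for l,z in((-80,18),(-80,-18),(80,-18),(-120,14),(-120,-8)):
  for w in(-18,18):
    q=(proj(g,p+R@[l,w,z])-[250,110]+.5)*8; cv2.circle(im,tuple(int(a) for a in q),3,(255,0,255),1)
cv2.imwrite("pics/s2.png",im)
E
```

```text
[469.1 261.8  77.1] [[ 0.202  0.97   0.138]
 [ 0.804 -0.245  0.541]
 [ 0.558  0.001 -0.83 ]] 35.05277267390594 [ 1.74545612e-03  6.88604871e-02 -4.02947182e+00]
mouth lower edge [455.34569849 207.21423725  17.49640188]
```

View pics/s2.png

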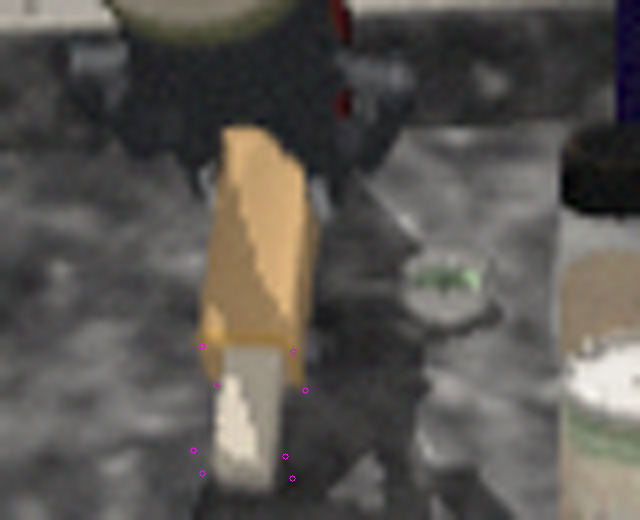

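The stone is out by about 37 mm. Its end is near (245, 485), resting on the worktop as predicted. I'll level the tube by turning it about the stone's tip so the stone isn't pushed back in.

>>> jog_arm:
  targets:
    - [0.05,0,1.05,0,-5.6,0,-1]
    - [0.05,0,1.05,0,-5.6,0,-1]
    - [0.05,0,1.05,0,-5.6,0,-1]
    - [0.0,0,0.95,0,-5.6,0,-1]
    - [-0.1,0,0.9,0,-5.6,0,-1]
    - [-0.2,0,0.8,0,-5.9,0,-1]
    - [-0.2,0,0,0,0,0,-1]
    - [0,0,0,0,0,0,-1]

```text
time_s: 6.52
eef_pos: [470.1, 278.7, 28.1]
orientation: [-0.025, 0.787, 0.616, 0.026]
contact_force: [0.8, 0.4, -4.9]
opening: 35.1
```

```bash
python3 - <<'E'
from h import *
p,R,o=pose(); print(p.round(1),R.round(3),o["opening"],o["contact_force"])
E
```

```text
[470.1 278.7  28.1] [[ 0.239  0.971  0.01 ]
 [ 0.968 -0.239  0.071]
 [ 0.071 -0.007 -0.997]] 35.12508808456812 [ 0.84328519  0.43994359 -4.93846605]
```

>>> jog_arm:
  targets:
    - [-0.6,0,0,0,-2.1,0,-1]
    - [-0.7,0,0,-0.4,-2.0,0,-1]
    - [0,0,0.4,0,0,0,-1]
    - [0,0,0.3,0,0,0,-1]
    - [0,0,0.2,0,0,0,-1]
    - [0,0,0,0,0,0,-1]

```text
time_s: 7.02
eef_pos: [468.5, 262.5, 18.2]
orientation: [-0.0, 0.789, 0.614, -0.0]
contact_force: [-0.5, -0.4, -4.4]
opening: 35.2
```

```bash
python3 - <<'E'
from h import *
p,R,o=pose(); print(p.round(1),R.round(3),o["opening"],o["contact_force"])
E
```

```text
[468.5 262.5  18.2] [[ 0.246  0.969 -0.   ]
 [ 0.969 -0.246  0.   ]
 [ 0.    -0.    -1.   ]] 35.2129295926659 [-0.52836998 -0.41489117 -4.4273513 ]
```

Level and still carried (−4.4 N). I'll lower it until it makes contact, then open.

>>> jog_arm:
  targets:
    - [0,0,0.1,0,0,0,-1]
    - [0,0,0.1,0,0,0,-1]
    - [0,0,0,0,0,0,-1]

```text
time_s: 7.27
eef_pos: [468.6, 262.6, 18.0]
orientation: [0.001, 0.789, 0.614, -0.0]
contact_force: [-8.5, -7.6, 19.9]
opening: 35.2
```

>>> jog_arm:
  targets:
    - [0,0,-0.2,0,0,0,-1]
    - [0,0,0,0,0,0,0.1]
    - [0,0,0,0,0,0,0.5]
    - [0,0,0,0,0,0,0.5]
    - [0,0,0,0,0,0,0.5]
    - [0,0,-2,0,0,0,0.5]
    - [0,0,-4,0,0,0,0.5]
    - [0,0,-4,0,0,0,0.5]
    - [-3,0,-2.5,0,0,0,0.5]
    - [-3,0,0,0,0,0,0.5]

```text
time_s: 8.1
eef_pos: [455.5, 207.6, 148.6]
orientation: [0.001, 0.788, 0.616, 0.004]
contact_force: [1.2, 0.0, -0.0]
opening: 64.2
```

```bash
python3 - <<'E'
from h import *
p,R,o=pose(); print(p.round(1),R.round(3),o["opening"],o["contact_force"])
P=[468.5,262.5,-1.8195]
g=snap("wrist","wr1"); im=cv2.imread("pics/wr1.png"); cv2.polylines(im,[np.int32(boxhull(g,P).round())],True,(255,0,255),1); cv2.imwrite("pics/wr1.png",im)
E
```

```text
[455.5 207.6 148.6] [[ 0.242  0.97   0.007]
 [ 0.97  -0.242  0.003]
 [ 0.005  0.006 -1.   ]] 64.15596788516042 [ 1.17234605  0.02860547 -0.03288833]
```

View pics/wr1.png

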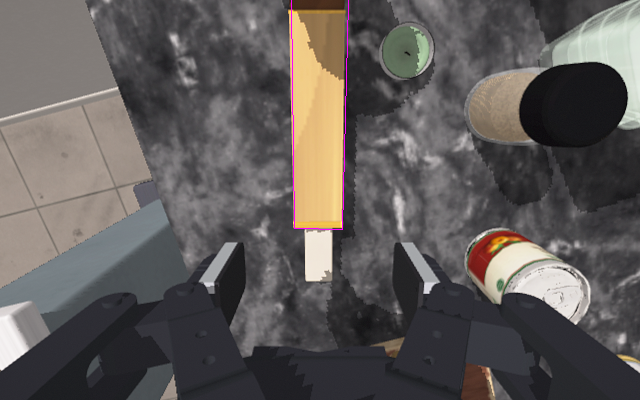

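The wrist picture shows the tube flat on its predicted outline. The stone sticks out at columns 305–332, down to row 281.

```bash
python3 - <<'E'
from h import *
p,R,o=pose(); g=bot.grab_frame("wrist")
d=np.array([-.2462,-.9692,0]); T=np.array([468.5,262.5,0])
for u,v in[(318.5,281),(305.5,281),(332,281),(305,240),(332,240)]:
  e=ray(g,u,v,26); print(e.round(1),"along",((e-T)@d).round(1),"perp",((e-T)@[.9692,-.2462,0]).round(1))
e=ray(g,318.5,281,26); s=(e-T)@d; t=e-d*17; t[2]=16.5
print("target",t.round(1),"tool shift",R.T@(t-p))
E
```

```text
[435.8 130.3  26. ] along 136.1 perp 0.9
[425.7 132.9  26. ] along 136.1 perp -9.6
[446.4 127.6  26. ] along 136.2 perp 11.8
[434.4 167.2  26. ] along 100.8 perp -9.6
[454.7 162.   26. ] along 100.8 perp 11.4
target [440.  146.8  16.5] tool shift [-54.66009436  -1.19338819 129.038338  ]
```

```bash
python3 - <<'E'
from h import *
p,R,o=pose(); print(bot.tip_extent,p)
T=np.array([468.5,262.5,0]);d=np.array([-.2462,-.9692,0])
t=T+d*105+np.array([.97,-.246,0])*.9; t[2]=20; print(R.T@(t-p), proj(bot.grab_frame("side"),[435.8,130.3,26]))
g=snap("side","s3",(240,110,340,185),8)
E
```

```text
11.0 [454.3353886  200.72100024 144.36383948]
[-41.28632833  -0.82647476 124.47797165] [277.39605866 169.2452431 ]
```

View pics/s3.png

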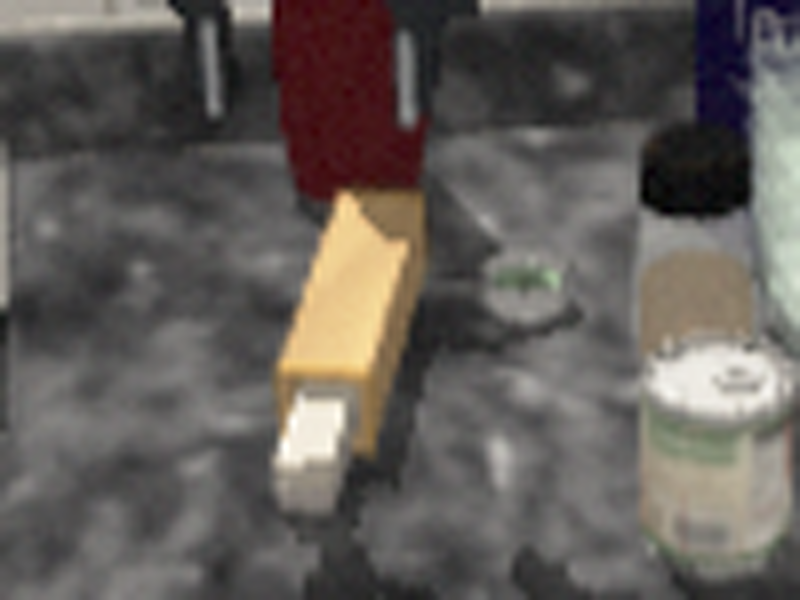

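The side picture shows the stone level, with its end's top edge at about crop (310, 465). The arm was still settling between the two wrist frames, so I'll measure the end again from one settled frame with code.

```bash
python3 - <<'E'
from h import *
p,R,o=pose(); g=bot.grab_frame("wrist"); im=g["pixels"].astype(int); print(p,bot.get_obs()["eef_pos"])
T=np.array([468.5,262.5,0]);d=np.array([-.2462,-.9692,0]);n=np.array([.9692,-.2462,0])
c=proj(g,T+d*95+[0,0,26]); print(c, proj(g,T+d*80+[0,0,36]))
u=int(round(c[0])); print([(v,*im[v,u]) for v in range(int(c[1])-25,int(c[1])+60,2)])
m=(im.min(2)>150)&(im.max(2)-im.min(2)<60); m[:int(c[1])-20]=0; m[:, :u-30]=0; m[:,u+30:]=0
n_,l,st,ce=cv2.connectedComponentsWithStats(m.astype(np.uint8)); k=1+np.argmax(st[1:,4]); x,y,w,h,a=st[k]; print(x,y,w,h,a)
for q in[(x+w/2-.5,y+h-.5),(x-.5,y+h-3),(x+w-.5,y+h-3)]:
  e=ray(g,*q,26); print(e.round(1),((e-T)@d).round(1),((e-T)@n).round(1))
E
```

```text
[454.00899655 204.01035602 143.78619755] [453.77019537 205.01562769 143.60934946]
[319.39294425 238.86821997] [319.44552623 224.83958206]
[(213, np.int64(236), np.int64(194), np.int64(128)), (215, np.int64(237), np.int64(194), np.int64(128)), (217, np.int64(234), np.int64(188), np.int64(111)), (219, np.int64(242), np.int64(196), np.int64(81)), (221, np.int64(240), np.int64(191), np.int64(78)), (223, np.int64(236), np.int64(186), np.int64(82)), (225, np.int64(145), np.int64(137), np.int64(131)), (227, np.int64(145), np.int64(135), np.int64(124)), (229, np.int64(219), np.int64(203), np.int64(185)), (231, np.int64(241), np.int64(232), np.int64(219)), (233, np.int64(241), np.int64(231), np.int64(218)), (235, np.int64(239), np.int64(231), np.int64(217)), (237, np.int64(239), np.int64(231), np.int64(217)), (239, np.int64(239), np.int64(231), np.int64(217)), (241, np.int64(240), np.int64(230), np.int64(217)), (243, np.int64(239), np.int64(230), np.int64(216)), (245, np.int64(239), np.int64(230), np.int64(216)), (247, np.int64(240), np.int64(229), np.int64(217)), (249, np.int64(240), np.int6
[... 663 characters left out ...]
240), np.int64(231), np.int64(217)), (277, np.int64(244), np.int64(235), np.int64(219)), (279, np.int64(76), np.int64(74), np.int64(74)), (281, np.int64(111), np.int64(106), np.int64(110)), (283, np.int64(100), np.int64(97), np.int64(100)), (285, np.int64(105), np.int64(103), np.int64(104)), (287, np.int64(92), np.int64(91), np.int64(94)), (289, np.int64(85), np.int64(82), np.int64(85)), (291, np.int64(85), np.int64(84), np.int64(84)), (293, np.int64(98), np.int64(96), np.int64(97)), (295, np.int64(101), np.int64(98), np.int64(101)), (297, np.int64(94), np.int64(92), np.int64(95))]
306 226 28 53 1313
[436.9 137.6  26. ] 128.8 0.1
[426.6 142.5  26. ] 126.6 -11.0
[448.3 137.   26. ] 126.6 11.3
```

The stone sticks out 49 mm, level and centred. I'll grip it 103 mm along from the tube's centre.

>>> jog_arm:
  targets:
    - [-2.2,0,0,0,0,0,0.5]
    - [-2.2,0,1.5,0,0,0,0.5]
    - [0,0,3,0,0,0,0.3]
    - [0,0,3,0,0,0,0.2]
    - [0,0,2.5,0,0,0,0.2]
    - [0,0,1.3,0,0,0,0.2]
    - [0,0,0.6,0,0,0,0.2]
    - [0,0,0,0,0,0,0.2]
    - [0,0,0,0,0,0,0.2]
    - [0,0,0,0,0,0,0.2]

```text
time_s: 9.18
eef_pos: [443.9, 162.8, 25.9]
orientation: [0.001, 0.789, 0.615, 0.001]
contact_force: [0.3, 0.9, 0.7]
opening: 51.0
```

>>> jog_arm:
  targets:
    - [0,0,0.25,0,0,0,0.2]
    - [0,0,0,0,0,0,-1]
    - [0,0,0,0,0,0,-1]
    - [0,0,0,0,0,0,-1]
    - [0,0,0,0,0,0,-1]
    - [0,0,0,0,0,0,-1]

```text
time_s: 9.68
eef_pos: [443.2, 162.1, 22.6]
orientation: [0.001, 0.789, 0.614, 0.0]
contact_force: [-1.4, -0.0, 5.7]
opening: 20.2
```

```bash
python3 - <<'E'
from h import *
p,R,o=pose(); print(p,R.round(3),o["contact_force"],o["opening"])
T=np.array([468.5,262.5,0]);d=np.array([-.2462,-.9692,0]); print((p-T)@d)
E
```

```text
[443.23870792 162.1115112   22.63197796] [[ 0.245  0.969  0.001]
 [ 0.969 -0.245 -0.001]
 [-0.001  0.001 -1.   ]] [-1.42010909 -0.00704396  5.74928815] 20.23822256726537
103.51585345854934
```

>>> jog_arm:
  targets:
    - [0,0,-0.2,0,0,0,-1]
    - [-0.5,0,0,0,0,0,-1]
    - [-1.0,0,0,0,0,0,-1]
    - [-1.3,0,0,0,0,0,-1]
    - [-1.5,0,0,0,0,0,-1]
    - [-1.5,0,0,0,0,0,-1]
    - [-1.3,0,0,0,0,0,-1]
    - [-0.8,0,-0.1,0,0,0,-1]
    - [0,0,0,0,0,0,-1]
    - [0,0,0,0,0,0,-1]

```text
time_s: 10.52
eef_pos: [423.6, 85.1, 25.3]
orientation: [0.001, 0.789, 0.614, -0.0]
contact_force: [1.1, 0.9, -2.3]
opening: 19.9
```

```bash
python3 - <<'E'
from h import *
p,R,o=pose(); print(p,R.round(3),o["contact_force"],o["opening"])
T=np.array([468.5,262.5,0]);d=np.array([-.2462,-.9692,0]); print((p-T)@d)
g=snap("side","s4",(240,110,340,210),6)
E
```

```text
[423.64770419  85.1092399   25.31491316] [[ 0.246  0.969  0.001]
 [ 0.969 -0.246 -0.001]
 [-0.001  0.001 -1.   ]] [ 1.07743138  0.86348405 -2.27850371] 19.892579809879923
182.9697599131728
```

View pics/s4.png

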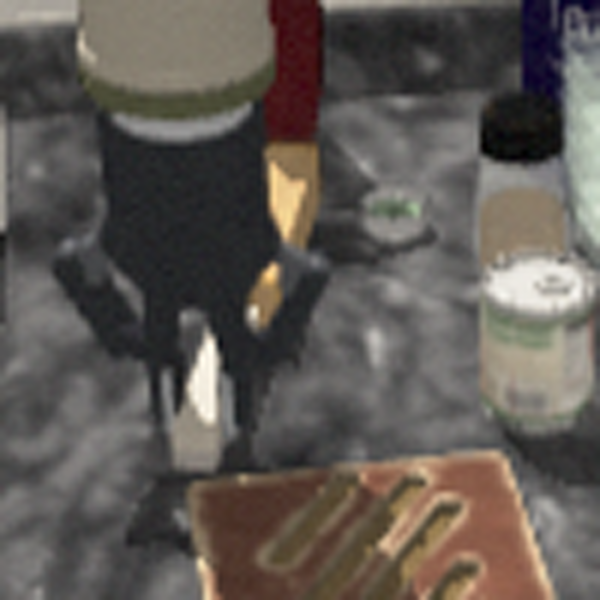

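The stone is out, held level at crop (195, 440). The tube is undisturbed behind it. I'll lift it and carry it over the trivet.

>>> jog_arm:
  targets:
    - [0,0,-1,0,0,0,-1]
    - [0,0,-2,0,0,0,-1]
    - [0,0,-2,0,0,0,-1]
    - [-1.3,1.0,-1,0,0,0,-1]
    - [-2.5,1.9,0,0,0,0,-1]
    - [-2.8,2.1,0,0,0,0,-1]
    - [-2.8,2.1,0,0,0,0,-1]
    - [-2.2,1.6,0,0,0,0,-1]
    - [-1.2,0.8,0,0,0,0,-1]
    - [0,0,0,0,0,0,-1]

```text
time_s: 11.4
eef_pos: [485.3, -64.3, 85.8]
orientation: [0.001, 0.79, 0.613, 0.0]
contact_force: [-0.1, -0.4, -1.0]
opening: 20.3
```

>>> jog_arm:
  targets:
    - [0,0,1.0,0,0,0,-1]
    - [0,0,1.5,0,0,0,-1]
    - [0,0,0.8,0,0,0,-1]
    - [0,0,0,0,0,0,-1]
    - [0,0,0,0,0,0,-1]
    - [0,0,0,0,0,0,-1]
    - [0,0,0,0,0,0,-1]

```text
time_s: 11.98
eef_pos: [484.7, -61.4, 52.9]
orientation: [0.001, 0.789, 0.615, 0.0]
contact_force: [1.0, 0.2, -0.9]
opening: 20.7
```

```bash
python3 - <<'E'
from h import *
p,R,o=pose(); print(p,R.round(3),o["contact_force"],o["opening"],(p+R@[32.5,0,0]).round(1))
g=snap("wrist","wr2"); im=cv2.imread("pics/wr2.png"); c=p+R@[32.5,0,0]
b=c[2]-18.6; cv2.polylines(im,[np.int32(boxhull(g,[c[0],c[1],-1.82],L=116,W=22,z0=b,z1=b+22).round())],True,(255,0,255),1)
cv2.polylines(im,[np.int32(boxhull(g,[492,-31,.045],L=156,W=156,z0=12,z1=12).round())],True,(255,255,0),1)
cv2.imwrite("pics/wr2.png",im)
E
```

```text
[484.73220515 -61.42995944  52.94311127] [[ 0.245  0.97   0.001]
 [ 0.97  -0.245 -0.001]
 [-0.001  0.001 -1.   ]] [ 0.98595238  0.1832523  -0.90163551] 20.662435816429984 [492.7 -29.9  52.9]
```

View pics/wr2.png

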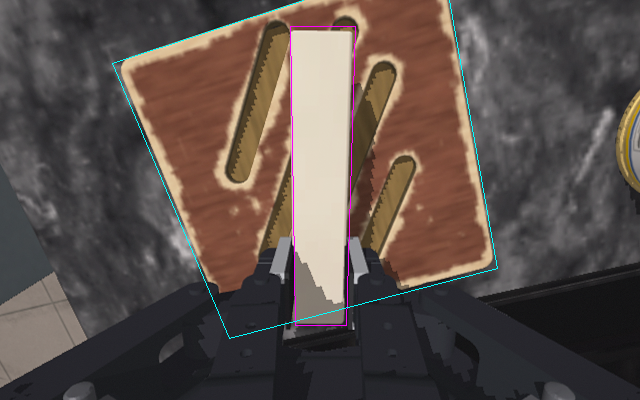

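The stone matches its predicted outline (290–355, 27–325) to about 2 px, and the trivet outline agrees within a few mm. I'll lower it.

>>> jog_arm:
  targets:
    - [0,0,0.8,0,0,0,-1]
    - [0,0,0.8,0,0,0,-1]
    - [0,0,0.4,0,0,0,-1]
    - [0,0,0.1,0,0,0,-1]
    - [0,0,0,0,0,0,-1]
    - [0,0,0,0,0,0,-1]

```text
time_s: 12.53
eef_pos: [484.2, -61.8, 31.1]
orientation: [0.0, 0.789, 0.614, -0.0]
contact_force: [0.1, 0.7, -1.1]
opening: 20.3
```

>>> jog_arm:
  targets:
    - [0,0,0.1,0,0,0,-1]
    - [0,0,0,0,0,0,-1]

```text
time_s: 12.7
eef_pos: [484.5, -61.8, 30.4]
orientation: [0.0, 0.789, 0.614, -0.0]
contact_force: [-0.3, 0.0, 0.1]
opening: 20.4
```

>>> jog_arm:
  targets:
    - [0,0,0.05,0,0,0,-1]
    - [0,0,0,0,0,0,-1]

```text
time_s: 12.87
eef_pos: [484.4, -61.8, 30.3]
orientation: [0.001, 0.789, 0.614, -0.0]
contact_force: [-3.4, 0.8, 8.1]
opening: 20.3
```

Contact with the trivet (8 N). I'll release slowly and go straight up.

>>> jog_arm:
  targets:
    - [0,0,-0.05,0,0,0,-0.4]
    - [0,0,0,0,0,0,-0.2]
    - [0,0,0,0,0,0,0.1]
    - [0,0,0,0,0,0,0.2]
    - [0,0,0,0,0,0,0.2]
    - [0,0,-1,0,0,0,0.2]
    - [0,0,-2.5,0,0,0,0.2]
    - [0,0,-4,0,0,0,0.2]
    - [0,0,-4,0,0,0,0.2]
    - [0,0,-4,0,0,0,0.2]

```text
time_s: 13.7
eef_pos: [483.8, -61.1, 187.7]
orientation: [0.0, 0.789, 0.615, 0.0]
contact_force: [2.1, -1.6, 0.2]
opening: 51.2
```

>>> jog_arm:
  targets:
    - [-4,0,-0.5,0,0,0,0.2]
    - [-4,0,0,0,0,0,0.2]
    - [-4,0,0,0,0,0,0.2]
    - [-4,0,0,0,0,0,0.2]
    - [-4,0,0,0,0,0,0.2]
    - [-4,0,0,0,0,0,0.2]
    - [-2,0,0,0,0,0,0.2]
    - [0,0,0,0,0,0,0.2]
    - [0,0,0,0,0,0,0.2]
    - [0,0,0,0,0,0,0.2]

```text
time_s: 14.53
eef_pos: [421.1, -312.6, 190.9]
orientation: [0.0, 0.789, 0.615, 0.0]
contact_force: [0.4, 0.0, 0.6]
opening: 51.5
```

```bash
python3 - <<'E'
from h import *
p,R,o=pose(); print(p,o["contact_force"],o["opening"],o["time_s"])
g=snap("top","top9",(170,180,350,270),4.4); im=cv2.imread("pics/top9.png")
for h in(boxhull(g,[492.5,-30.5,-1.82],L=116,W=22,z0=34,z1=34),boxhull(g,[492,-31,.045],L=156,W=156,z0=12,z1=12),boxhull(g,[468.5,262.5,-1.8195],z0=36)):
  cv2.polylines(im,[np.int32(((h-[170,180]+.5)*4.4).round())],True,(255,0,255),1)
cv2.imwrite("pics/top9.png",im)
E
```

```text
[ 421.08466678 -312.63024324  190.92824055] [0.37772195 0.01636311 0.6202359 ] 51.53494320230894 14.5333
```

View pics/top9.png

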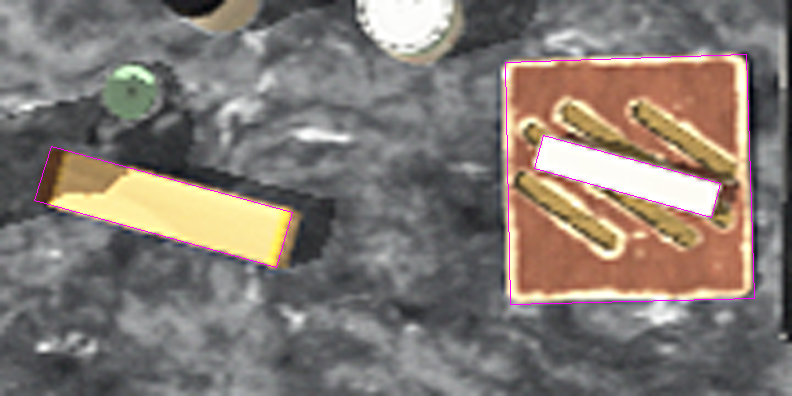

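The final picture shows the stone centred on the trivet at crop (628, 176). The tube is flat at (40–300, 148–268), and the trivet, tin, bottle and candle are where they were. I'm handing in.

```bash
python3 -c "
from bench import bot
print(bot.hand_in())"
```

```text
the job is handed in; nothing more can be done
None
```

The whetstone is lying flat near the middle of the trivet, and the tube is flat on the bare worktop with the gripper clear of everything. The job took about 14.5 s.

I gripped the tube, tilted its mouth down 34° just above the worktop, levelled it about the stone's tip and let go of it. I then took the stone by the 49 mm that stuck out, drew it straight out and laid it on the trivet.

**Last checks:**
- **Stone:** in the final top picture it lies on its predicted outline, about 1 mm from my estimate of the trivet's centre. My two estimates of that centre differed by about 3 mm.
- **Tube and bystanders:** the tube has not moved since I let go. The trivet, candle, tin and spice bottle look where they were. The final picture did not cover the shaker, lighter or flat tin, but the arm never went down near them.
- **Forces:** the highest reading I saw was about 23 N, when I set the tube down.

**One disagreement:** my first measurement of how far the stone stuck out gave 56 mm, because I mixed two frames while the arm was still moving. I measured again from a single frame and got 49 mm, and used that.

I viewed 11 pictures, one over the budget of 10.

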